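# Rack detector tubes for test in reverse order

### The job

Move the three detector tubes from the wooden storage rack into the empty pockets of the metal test rack, one per pocket and in reverse order: seen from the robot, the tube that stood leftmost goes into the rightmost pocket, the middle one into the middle and the rightmost one into the leftmost. Keep the tubes upright, stand each one flat on the floor of its pocket and let go.

Things in the scene. Friction and masses are not known exactly. Their poses are not given: they have to be found in the camera images.
- tube_long: The long detector tube: plain grey plastic cylinder, 42 mm in diameter and 132 mm high, black at its foot and near its top, with a connector stub 12 mm in diameter and 12 mm high in the middle of its top. Loose, round, upright, about 0.3 kg; origin at the centre of its foot, z up along its axis, its yaw means nothing. The foot is 42 mm in diameter.
- tube_flask: The flask-shaped detector tube: black body 42 mm in diameter up to 55 mm above its foot, a shoulder up to 72 mm, then a grey neck 28 mm in diameter up to 112 mm, with a connector stub 12 mm in diameter and 12 mm high on top. Loose, round, upright, about 0.28 kg; origin at the centre of its foot, z up along its axis, its yaw means nothing. The foot is 42 mm in diameter.
- tube_short: The short detector tube: bare aluminium can, 42 mm in diameter and 82 mm high, with a connector stub 12 mm in diameter and 12 mm high in the middle of its top. Loose, round, upright, about 0.24 kg; origin at the centre of its foot, z up along its axis, its yaw means nothing. The foot is 42 mm in diameter.
- store_long: Plywood storage pocket in which the long tube stands at every start. Fixed square open tray, 68 mm outside, 60 mm inside, 16 mm high, walls and floor 4 mm thick. Origin: centre of its underside, 10 mm above the table; z up, y along the row to the robot's left. The three stand in a row, 74 to 94 mm apart, on a fixed wooden board 84 x 278 x 10 mm, end stops 30 mm high.
- store_flask: Plywood storage pocket in which the flask tube stands at every start. Fixed square open tray, 68 mm outside, 60 mm inside, 16 mm high, walls and floor 4 mm thick. Origin: centre of its underside, 10 mm above the table; z up, y along the row to the robot's left. The three stand in a row, 74 to 94 mm apart, on a fixed wooden board 84 x 278 x 10 mm, end stops 30 mm high.
- store_short: Plywood storage pocket in which the short tube stands at every start. Fixed square open tray, 68 mm outside, 60 mm inside, 16 mm high, walls and floor 4 mm thick. Origin: centre of its underside, 10 mm above the table; z up, y along the row to the robot's left. The three stand in a row, 74 to 94 mm apart, on a fixed wooden board 84 x 278 x 10 mm, end stops 30 mm high.
- test_left: The left (seen from the robot) aluminium test pocket, empty at the start. Fixed square open tray, 68 mm outside, 60 mm inside, 16 mm high, walls and floor 4 mm thick. Origin: centre of its underside, 10 mm above the table; z up, y along the row to the robot's left. The three stand in a row, 74 to 94 mm apart, on a fixed metal board 84 x 278 x 10 mm, end stops 30 mm high.
- test_middle: The middle (seen from the robot) aluminium test pocket, empty at the start. Fixed square open tray, 68 mm outside, 60 mm inside, 16 mm high, walls and floor 4 mm thick. Origin: centre of its underside, 10 mm above the table; z up, y along the row to the robot's left. The three stand in a row, 74 to 94 mm apart, on a fixed metal board 84 x 278 x 10 mm, end stops 30 mm high.
- test_right: The right (seen from the robot) aluminium test pocket, empty at the start. Fixed square open tray, 68 mm outside, 60 mm inside, 16 mm high, walls and floor 4 mm thick. Origin: centre of its underside, 10 mm above the table; z up, y along the row to the robot's left. The three stand in a row, 74 to 94 mm apart, on a fixed metal board 84 x 278 x 10 mm, end stops 30 mm high.
There are look-alikes about, which are no part of the job. Leave any orange or pink look-alike of the tube_short alone.

How it is judged:
At the end, for the whole second after the job is handed in: Each tube is at rest, upright (0.1 rad), on the floor of a test pocket (foot 1 to 8 mm above the pocket's underside, axis within 16 mm of its centre), and the tubes' left-to-right order in the test rack is the reverse of that of their storage pockets (((y of store_long in the frame of store_flask below 0 m and y of store_long in the frame of store_short below 0 m and horizontal distance between tube_long and test_left below 0.016 m and z of tube_long in the frame of test_left between 0.001 and 0.008 m) or (not (y of store_long in the frame of store_flask above 0 m and y of store_long in the frame of store_short above 0 m) and not (y of store_long in the frame of store_flask below 0 m and y of store_long in the frame of store_short below 0 m) and horizontal distance between tube_long and test_middle below 0.016 m and z of tube_long in the frame of test_middle between 0.001 and 0.008 m) or (y of store_long in the frame of store_flask above 0 m and y of store_long in the frame of store_short above 0 m and horizontal distance between tube_long and test_right below 0.016 m and z of tube_long in the frame of test_right between 0.001 and 0.008 m)) and angle between each of tube_long, tube_flask, tube_short's own z axis and vertical below 0.1 rad and linear speed of each of tube_long, tube_flask, tube_short below 0.02 m/s and angular speed of each of tube_long, tube_flask, tube_short below 0.2 rad/s and ((y of store_flask in the frame of store_long below 0 m and y of store_flask in the frame of store_short below 0 m and horizontal distance between tube_flask and test_left below 0.016 m and z of tube_flask in the frame of test_left between 0.001 and 0.008 m) or (not (y of store_flask in the frame of store_long above 0 m and y of store_flask in the frame of store_short above 0 m) and not (y of store_flask in the frame of store_long below 0 m and y of store_flask in the frame of store_short below 0 m) and horizontal distance between tube_flask and test_middle below 0.016 m and z of tube_flask in the frame of test_middle between 0.001 and 0.008 m) or (y of store_flask in the frame of store_long above 0 m and y of store_flask in the frame of store_short above 0 m and horizontal distance between tube_flask and test_right below 0.016 m and z of tube_flask in the frame of test_right between 0.001 and 0.008 m)) and ((y of store_short in the frame of store_long below 0 m and y of store_short in the frame of store_flask below 0 m and horizontal distance between tube_short and test_left below 0.016 m and z of tube_short in the frame of test_left between 0.001 and 0.008 m) or (not (y of store_short in the frame of store_long above 0 m and y of store_short in the frame of store_flask above 0 m) and not (y of store_short in the frame of store_long below 0 m and y of store_short in the frame of store_flask below 0 m) and horizontal distance between tube_short and test_middle below 0.016 m and z of tube_short in the frame of test_middle between 0.001 and 0.008 m) or (y of store_short in the frame of store_long above 0 m and y of store_short in the frame of store_flask above 0 m and horizontal distance between tube_short and test_right below 0.016 m and z of tube_short in the frame of test_right between 0.001 and 0.008 m))); the robot touches nothing.
It fails at once if a tube is tipped over (more than 0.6 rad) (angle between any of tube_long, tube_flask, tube_short's own z axis and vertical above 0.6 rad).
It also fails if it takes over 80 s, if anything falls off the work surface, if the arm or the gripper's body presses on something with over 40 N, if the wrist force passes 120 N, or if a joint passes its speed limit or range.

### The arm

A 6-joint arm with a two-finger parallel gripper is mounted at the origin on the work surface. World frame = base frame: x ahead of the robot, y to its left, z up, the work surface at z = 0. Lengths are in m, angles in rad, forces in N, time in s.
With the tool pointing down it reaches from about 0.4 to 0.925 m from the base axis. Payload 3.4 kg.
Tool frame: the origin (TCP) lies at the very end of the fingers, on their centre line; the grasp point (between the pads) lies 19 mm behind it; z points along the fingers, y is the line along which they close (so a half turn about z gives the same grasp; the last joint's range is limited). The gripper opens to 85 mm and grips with 20 to 120 N. Pads are 22 mm wide; open, the fingers measure 114 mm over their backs; the gripper's body (76 mm by 85 mm) begins 54 mm behind the grasp point. The pads swing forward as they close: fully open they stand 13 mm farther back than shut.
Start: joints at [1.179, 0.307, 1.506, -0, 1.328, -0.073], TCP at [0.18, 0.546, 0.231] pointing down, gripper open.
Joint ranges: [-3.12, 3.12], [-1.05, 2.28], [0.14, 2.33], [-1.42, 4.57], [0.1, 2.73], [-2.68, 2.68]. Speed limits (rad/s): [2.57, 2.57, 3.14, 3.14, 3.14, 3.14].

### API

Orientations are given as [roll, pitch, yaw] about the fixed x, y, z axes, in that order (R = Rz(yaw) Ry(pitch) Rx(roll)).
In Python, from station import status, eyes, r gives the robot as it stands.
- The arm moves only by the tool arm_command, never from a script. Its argument "series" is a list of rows, each a list of 3 entries, a list of its own where there are three numbers: the shift along the world's x, y, z in m, then the turn about the world's z in degrees, then the opening, from -1 (shut) to 1 (fully open). A call has 1 to 20 rows; each row is the pose to reach, as a shift and turn from the pose commanded when the call began; what a row does not reach only later rows make up. A row lasts 1/10 s, in which the tool goes at most 50 mm and 8.59 degrees, less where a joint would pass 70% of its speed; a pose out of reach is approached as far as the arm can. A call with a gripper value outside its range is refused whole. The fingers move at their own pace and stop on an object; the grip force is fixed at half the most. Time passes only in rows, so rows that repeat a pose let the fingers close. It gives the time, the measured TCP pose, the force, the opening and the grip force at its end, in the units of the state.
- status.sense(): the state, without advancing time (a new reading comes with each control period).
- eyes.snapshot(name): name is "side" or "top"; returns a dict with "pixels" (400x640x3 uint8, red, green, blue), "fx", "fy", "cx", "cy" (pixels), "k1" (the pictures are not rectified: a ray, as slopes to the right and down, at radius r is drawn at 1 + k1 r^2 times it, then the intrinsics apply), "R" (3x3) and "t" (3): a world point X has camera coordinates R X + t. Camera axes: x right, y down, z forward; pixel columns grow to the right and rows downward; lengths in m; the calibration is good to about 2 mm. A picture is of the moment at which its call begins. There is no depth.
- r.job_done(): hands the job in; it is judged then, once.
The state is a dict: "time_s": time; "joint_positions": joint angles; "qvel": joint speeds; "effort": joint torques, N m; "ee_pos": TCP position; "eef_rot": TCP orientation; "force": force on the tool from outside, world axes, zero at the start; "wrist_torque": the same for the moment, N m; "opening": opening from 0.0 (shut) to 1.0 (fully open); "finger_force": force on a finger pad.
Only numpy, scipy, OpenCV 4.12 (cv2) and the standard library are available. Lean on these libraries where they do the work, as an engineer would, in place of code of your own. Each camera call takes 0.05 s, during which the arm holds its last target. There are 200 camera calls.

## Working session

There is one attempt and no reset: what is moved stays moved. The work goes in short steps, Python scripts to look and compute and a tool call to move; the robot and the scene stay as the last step left them, time stands still between calls to the robot, and variables do not carry over. Pictures are saved under pics/ and viewed, at most 14 in all, crops included, and the job is handed in when it is done.

Besides the shell and the picture viewer there is one more tool, called after "Call:" by a JSON object that holds its "method" and its "body", one argument or row to a line. arm_command: Moves the arm, as the interface text tells. Its arguments: {"type":"object","properties":{"series":{"type":"array"}},"required":["series"]}

```bash
mkdir -p pics
python3 - <<'E'
from station import status, eyes, r
import cv2,pickle
d={}
for n in("side","top"):
    s=eyes.snapshot(n);d[n]=s
    cv2.imwrite(f"pics/{n}0.png",s["pixels"][:,:,::-1])
    print(n,s["fx"],s["fy"],s["cx"],s["cy"],s["k1"],s["R"],s["t"])
pickle.dump(d,open("s0.pkl","wb"))
print(status.sense())
E
```

```text
side 380.75400086926874 380.75400086926874 313.6623163048917 203.0182528194482 -0.05603416151767031 [[-0.94327753 -0.33148556 -0.01856942]
 [-0.19906614  0.60945406 -0.76742324]
 [ 0.26570693 -0.72019655 -0.64087187]] [0.54088054 0.15862773 0.86609267]
top 496.86653545613865 496.86653545613865 311.6063170556794 202.96162783172753 -0.08814219585885195 [[-0.00797276 -0.99990728 -0.01103929]
 [-0.99851114  0.0085564  -0.05387294]
 [ 0.0539624   0.01059333 -0.99848678]] [0.02534945 0.55782217 1.11021556]
{'time_s': 0.1, 'joint_positions': array([ 1.17953384e+00,  3.07452882e-01,  1.50749842e+00,  9.96056222e-06,
        1.32843710e+00, -7.34665959e-02]), 'qvel': array([ 0.00255615, -0.0007767 , -0.00394557, -0.00034815, -0.00038778,
       -0.00145326]), 'effort': array([-5.02723524e-04, -4.58538508e+01, -2.52605170e+01, -2.14590827e-04,
        5.44772498e-03,  1.09725536e-05]), 'ee_pos': array([0.17943854, 0.54563654, 0.23051585]), 'eef_rot': array([-3.13980246e+00, -1.41447766e-04,  2.82379423e+00]), 'force': array([ 0.95971537, -0.38502344,  0.28720209]), 'wrist_torque': array([ 0.01201681, -0.0060822 , -0.02613658]), 'finger_force': 0.0, 'opening': 0.9973715795589697}
```

View pics/top0.png

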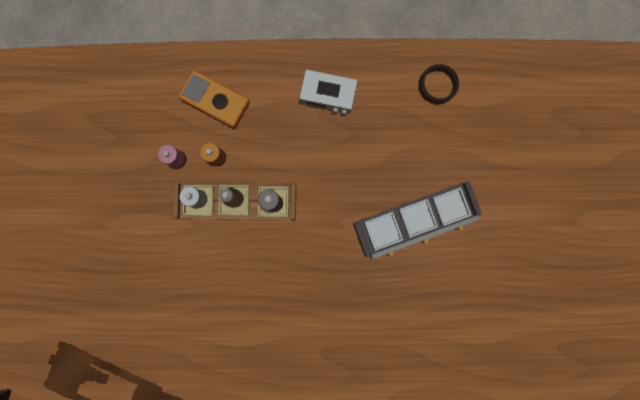

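View pics/side0.png

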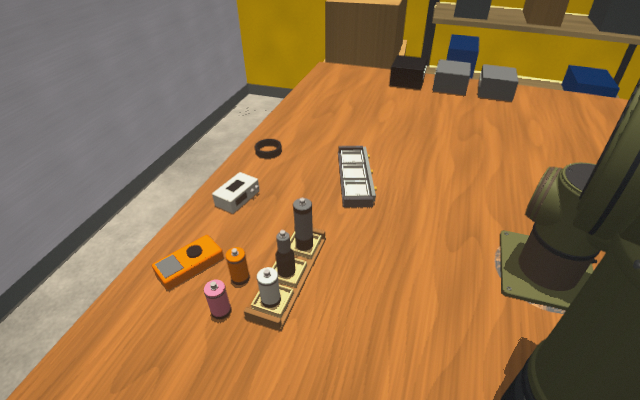

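The top view shows, from the robot's left: short (190,197), flask (230,196) and long (269,200). The test pockets are at (383,231), (418,217) and (452,206). The pink and orange look-alikes are at (169,155) and (210,153), and the side view agrees. Next I'll zoom in to get exact features.

Run:
```python
import cv2,pickle,numpy as np
d=pickle.load(open("s0.pkl","rb"));p=d["top"]["pixels"][:,:,::-1]
a=cv2.resize(p[175:225,165:305],None,fx=5,fy=5,interpolation=cv2.INTER_CUBIC)
b=cv2.resize(p[175:265,350:490],None,fx=5,fy=5,interpolation=cv2.INTER_CUBIC)[:,:700]
a=a[:, :700];b=cv2.resize(b,(466,300)) if 0 else b
c=np.vstack([a[:250],b[:350]]) if 0 else None
cv2.imwrite("pics/a.png",np.vstack([a,cv2.resize(p[178:263,350:490],(560,340),interpolation=cv2.INTER_CUBIC) if 0 else b[25:375]]))
```

```text
(no output)
```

View pics/a.png

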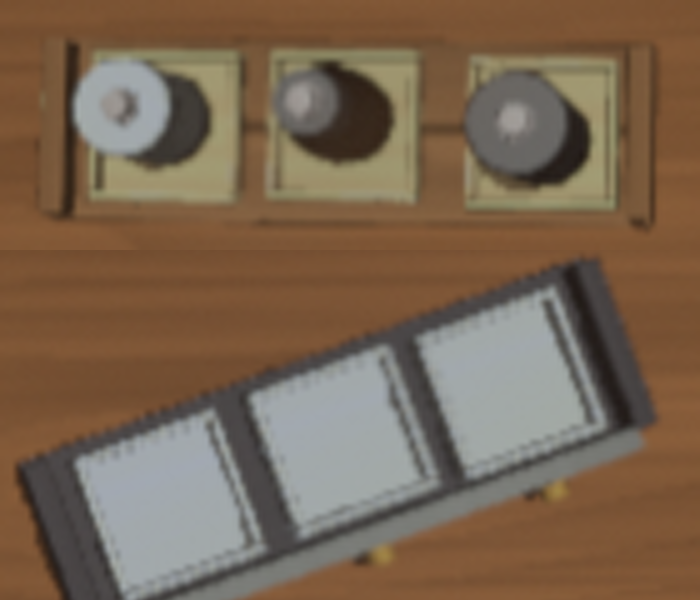

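The crop shows the tray rims as bright squares and the tube tops as discs: short at crop (122,107), flask neck (308,102), long (517,120). I'll measure these now and check them against the side view's stub tips.

```bash
cat > h.py <<'E'
import cv2,numpy as np,pickle
def ray(s,u,v):
    q=np.array([(u-s["cx"])/s["fx"],(v-s["cy"])/s["fy"]]);x=q.copy()
    for _ in range(20): x=q/(1+s["k1"]*(x@x))
    R=np.array(s["R"]);t=np.array(s["t"])
    return -R.T@t,R.T@np.array([x[0],x[1],1])
def onz(s,u,v,z):
    o,d=ray(s,u,v);return o+d*(z-o[2])/d[2]
def proj(s,X):
    c=np.array(s["R"])@X+np.array(s["t"]);x=c[:2]/c[2];x=x*(1+s["k1"]*(x@x))
    return np.array([x[0]*s["fx"]+s["cx"],x[1]*s["fy"]+s["cy"]])
def trays(s,x0,x1,y0,y1,lo,hi):
    hsv=cv2.cvtColor(s["pixels"],cv2.COLOR_RGB2HSV)[y0:y1,x0:x1]
    m=cv2.inRange(cv2.resize(hsv,None,fx=5,fy=5),lo,hi)
    m=cv2.morphologyEx(m,cv2.MORPH_CLOSE,np.ones((13,13)))
    m=cv2.morphologyEx(m,cv2.MORPH_OPEN,np.ones((31,31)))
    out=[]
    for c in cv2.findContours(m,cv2.RETR_EXTERNAL,cv2.CHAIN_APPROX_NONE)[0]:
        if cv2.contourArea(c)<8000: continue
        b=cv2.boxPoints(cv2.minAreaRect(c))
        P=np.array([onz(s,(u+.5)/5-.5+x0,(v+.5)/5-.5+y0,.026)[:2] for u,v in b])
        e=np.diff(np.vstack([P,P[:1]]),axis=0)
        out.append((P.mean(0).round(4),np.linalg.norm(e,axis=1).round(4),np.degrees(np.arctan2(e[:,1],e[:,0])).round(1)))
    return sorted(out,key=lambda o:-o[0][1])
E
python3 - <<'E'
from h import *
d=pickle.load(open("s0.pkl","rb"));s=d["top"]
for o in trays(s,350,490,175,265,(0,0,125),(180,70,255)): print("test",o)
for o in trays(s,165,305,175,225,(20,50,110),(40,130,255)): print("store",o)
g=cv2.resize(cv2.cvtColor(s["pixels"],cv2.COLOR_RGB2GRAY)[175:225,165:305],None,fx=5,fy=5,interpolation=cv2.INTER_CUBIC)
for n,x,y,r,z in(("short",122,107,49,.096),("flask",308,102,32,.126),("long",517,120,51,.146)):
    w=70;x0,y0=x-w,max(y-w,0)
    c=cv2.HoughCircles(g[y0:y+w,x0:x+w],cv2.HOUGH_GRADIENT,1,200,param1=80,param2=8,minRadius=r-6,maxRadius=r+6)
    u,v,rr=c[0,0];u+=x0;v+=y0
    U=(u+.5)/5-.5+165;V=(v+.5)/5-.5+175
    X=onz(s,U,V,z);rad=abs(onz(s,U+rr/5,V,z)[1]-X[1])
    T=X.copy();T[2]=z+.012
    print(n,(u,v,rr),X.round(4),"diam",round(2*rad,4),"side px of stub top",proj(d["side"],T).round(1))
p=d["side"]["pixels"][190:320,240:340,::-1]
cv2.imwrite("pics/sc.png",cv2.resize(p,None,fx=4.5,fy=4.5,interpolation=cv2.INTER_CUBIC))
E
```

```text
test (array([ 0.494 , -0.1398]), array([0.0681, 0.0688, 0.068 , 0.0687]), array([ -70. , -160.2,  109.9,   19.9]))
test (array([ 0.5226, -0.2188]), array([0.068 , 0.0682, 0.0678, 0.068 ]), array([ -70.6, -161. ,  109.2,   19.2]))
test (array([ 0.5478, -0.2952]), array([0.0681, 0.0686, 0.068 , 0.0683]), array([ -70.4, -160.8,  109.4,   19.4]))
short (np.float32(120.5), np.float32(107.5), np.float32(47.7)) [0.5705 0.2805 0.096 ] diam 0.041 side px of stub top [266.8 270.7]
flask (np.float32(326.5), np.float32(120.5), np.float32(37.4)) [0.5622 0.1871 0.126 ] diam 0.0309 side px of stub top [287.7 229.4]
long (np.float32(513.5), np.float32(120.5), np.float32(53.0)) [0.5603 0.1081 0.146 ] diam 0.0426 side px of stub top [301.6 199.3]
```

View pics/sc.png

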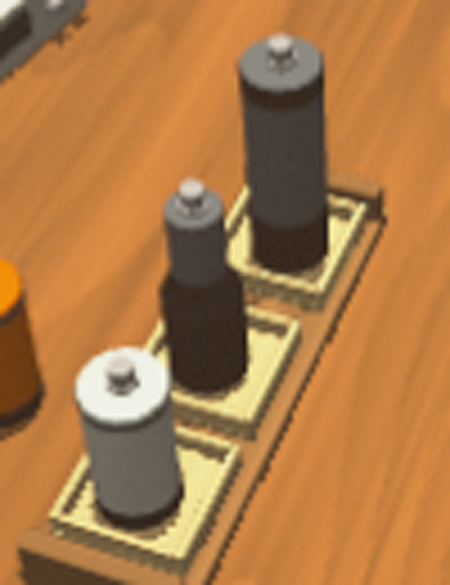

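The three test trays measure 68 mm across, at about 19.4° yaw and 79–84 mm pitch, which is consistent. The side crop shows stub tops at full-image positions short (266.9,270), flask (282.2,230.7) and long (302.2,198.4). Short and long agree with the top view. The flask's Hough circle was wrong, so I'll triangulate it.

Run:
```python
from h import *
d=pickle.load(open("s0.pkl","rb"));f=lambda u,v:((u+.5)/5-.5+165,(v+.5)/5-.5+175)
g=lambda u,v:((u+.5)/4.5-.5+240,(v+.5)/4.5-.5+190)
for n,a,b,c,z in(("short",(118,105),(121,360),(122,107),.108),("flask",(300,102),(190,183),(308,102),.138),("long",(513,118),(280,38),(517,120),.158)):
    o1,d1=ray(d["top"],*f(*a));o2,d2=ray(d["side"],*g(*b))
    k=np.linalg.lstsq(np.array([d1,-d2]).T,o2-o1,rcond=None)[0]
    P,Q=o1+k[0]*d1,o2+k[1]*d2
    print(n,((P+Q)/2).round(4),"gap",np.linalg.norm(P-Q).round(4),"stub@z",onz(d["top"],*f(*a),z).round(4),"disc@z",onz(d["top"],*f(*c),z-.012).round(4))
```

```text
short [0.5712 0.2784 0.1088] gap 0.0012 stub@z [0.5707 0.2784 0.108 ] disc@z [0.5707 0.2798 0.096 ]
flask [0.5701 0.1958 0.1408] gap 0.0027 stub@z [0.5691 0.1958 0.138 ] disc@z [0.5699 0.1947 0.126 ]
long [0.5603 0.1069 0.1604] gap 0.0001 stub@z [0.5605 0.1071 0.158 ] disc@z [0.5605 0.1067 0.146 ]
```

Call:
{"method": "arm_command", "body": {
  "series": [
    [[0.024, -0.027, 0], -8, 1],
    [[0.048, -0.055, 0], -16, 1],
    [[0.072, -0.082, 0], -24, 1],
    [[0.095, -0.11, 0], -32, 1],
    [[0.12, -0.137, 0], -40, 1],
    [[0.143, -0.165, 0], -48, 1],
    [[0.167, -0.192, 0], -56, 1],
    [[0.19, -0.22, 0], -64, 1],
    [[0.214, -0.247, 0], -71.8, 1],
    [[0.238, -0.274, 0], -71.8, 1],
    [[0.262, -0.302, 0], -71.8, 1],
    [[0.285, -0.329, 0], -71.8, 1],
    [[0.309, -0.357, 0], -71.8, 1],
    [[0.333, -0.384, 0], -71.8, 1],
    [[0.357, -0.412, 0], -71.8, 1],
    [[0.3805, -0.439, 0], -71.8, 1],
    [[0.3805, -0.439, 0], -71.8, 1],
    [[0.3805, -0.439, 0], -71.8, 1]
  ]
}}

```text
time_s: 1.9
ee_pos: [0.56, 0.1066, 0.2306]
eef_rot: [-3.14, -0.0, 1.569]
force: [-0.1, -0.1, 0.4]
opening: 0.999
finger_force: 0.0
```

Call:
{"method": "arm_command", "body": {
  "series": [
    [[0, 0, -0.03], 0, 1],
    [[0, 0, -0.06], 0, 1],
    [[0, 0, -0.09], 0, 1],
    [[0, 0, -0.115], 0, 1],
    [[0, 0, -0.135], 0, 1],
    [[0, 0, -0.135], 0, 1],
    [[0, 0, -0.135], 0, 1],
    [[0, 0, -0.135], 0, -1],
    [[0, 0, -0.135], 0, -1],
    [[0, 0, -0.135], 0, -1],
    [[0, 0, -0.135], 0, -1],
    [[0, 0, -0.135], 0, -1],
    [[0, 0, -0.135], 0, -1],
    [[0, 0, -0.135], 0, -1],
    [[0, 0, -0.135], 0, -1]
  ]
}}

```text
time_s: 3.4
ee_pos: [0.5607, 0.1073, 0.0977]
eef_rot: [3.14, -0.0, 1.57]
force: [-0.9, 0.8, 6.4]
opening: 0.477
finger_force: 59.9
```

Call:
{"method": "arm_command", "body": {
  "series": [
    [[0, 0, 0.02], 0, -1],
    [[0, 0, 0.05], 0, -1],
    [[0, 0, 0.08], 0, -1],
    [[0, 0, 0.09], 0, -1],
    [[-0.005, -0.02, 0.09], 0, -1],
    [[-0.014, -0.05, 0.09], 0, -1],
    [[-0.022, -0.08, 0.09], 0, -1],
    [[-0.03, -0.11, 0.09], 0, -1],
    [[-0.038, -0.14, 0.09], 0, -1],
    [[-0.046, -0.17, 0.09], 0, -1],
    [[-0.054, -0.2, 0.09], 0, -1],
    [[-0.061, -0.225, 0.09], 0, -1],
    [[-0.065, -0.24, 0.09], 0, -1],
    [[-0.0665, -0.247, 0.09], 0, -1],
    [[-0.0665, -0.247, 0.09], 0, -1],
    [[-0.0665, -0.247, 0.09], 0, -1]
  ]
}}

```text
time_s: 5.0
ee_pos: [0.4936, -0.1391, 0.1858]
eef_rot: [-3.141, -0.001, 1.57]
force: [-0.7, -0.0, -3.5]
opening: 0.48
finger_force: 61.2
```

Run:
```python
from station import eyes
import cv2,pickle
d={n:eyes.snapshot(n) for n in("side","top")}
pickle.dump(d,open("s1.pkl","wb"))
cv2.imwrite("pics/s1.png",cv2.resize(d["side"]["pixels"][90:290,240:480,::-1],None,fx=3,fy=3,interpolation=cv2.INTER_CUBIC))
```

```text
(no output)
```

View pics/s1.png

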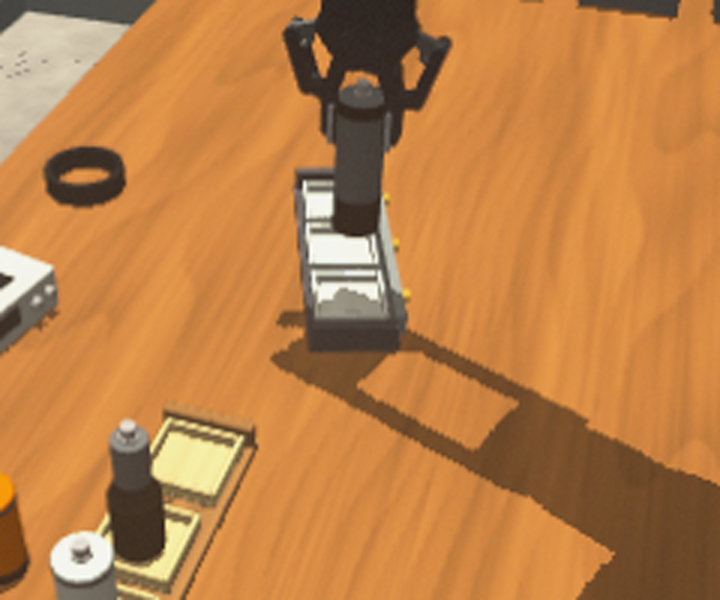

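The side crop shows the long tube held upright, foot at crop (357,220), above the test rack with the flask and short tubes untouched. I'll lower and release it.

Call:
{"method": "arm_command", "body": {
  "series": [
    [[0, 0, -0.03], 0, -1],
    [[0, 0, -0.06], 0, -1],
    [[0, 0, -0.08], 0, -1],
    [[0, 0, -0.088], 0, -1],
    [[0, 0, -0.089], 0, -1],
    [[0, 0, -0.089], 0, -1],
    [[0, 0, -0.089], 0, -1],
    [[0, 0, -0.089], 0, 0.2],
    [[0, 0, -0.089], 0, 0.7],
    [[0, 0, -0.089], 0, 0.7],
    [[0, 0, -0.089], 0, 0.7],
    [[0, 0, -0.07], 0, 0.7],
    [[0, 0, -0.04], 0, 0.7],
    [[0, 0, 0], 0, 0.8],
    [[0, 0, 0.045], 0, 1],
    [[0, 0, 0.045], 0, 1]
  ]
}}

```text
time_s: 6.7
ee_pos: [0.4979, -0.1414, 0.2378]
eef_rot: [3.129, 0.005, 1.571]
force: [1.9, 0.4, 0.1]
opening: 1.004
finger_force: 0.0
```

Call:
{"method": "arm_command", "body": {
  "series": [
    [[0.005, 0.02, 0], 0, 1],
    [[0.012, 0.055, 0], 0, 1],
    [[0.02, 0.09, 0], 0, 1],
    [[0.028, 0.125, 0], 0, 1],
    [[0.036, 0.16, 0], 0, 1],
    [[0.044, 0.195, 0], 0, 1],
    [[0.052, 0.23, 0], 0, 1],
    [[0.06, 0.265, 0], 0, 1],
    [[0.067, 0.295, 0], 0, 1],
    [[0.073, 0.32, 0], 0, 1],
    [[0.076, 0.3355, 0], 0, 1],
    [[0.076, 0.3355, 0], 0, 1],
    [[0.076, 0.3355, 0], 0, 1],
    [[0.076, 0.3355, 0], 0, 1]
  ]
}}

```text
time_s: 8.1
ee_pos: [0.5693, 0.1944, 0.2311]
eef_rot: [-3.141, 0.001, 1.57]
force: [-0.0, -0.1, 0.5]
opening: 1.002
finger_force: 0.0
```

Run:
```python
from station import eyes,status
import cv2,pickle
d={n:eyes.snapshot(n) for n in("side","top")}
pickle.dump(d,open("s2.pkl","wb"))
a=cv2.resize(d["top"]["pixels"][175:265,350:490,::-1],None,fx=4,fy=4,interpolation=cv2.INTER_CUBIC)
b=cv2.resize(d["side"]["pixels"][90:240,280:400,::-1],(288,360),interpolation=cv2.INTER_CUBIC)
import numpy as np
c=np.zeros((360,560+230,3),np.uint8);c[:,:560]=a[:360];c[:,560:]=b[:,:230];cv2.imwrite("pics/t2.png",c)
print(status.sense()["ee_pos"])
```

```text
[0.56949517 0.19437324 0.23140901]
```

View pics/t2.png

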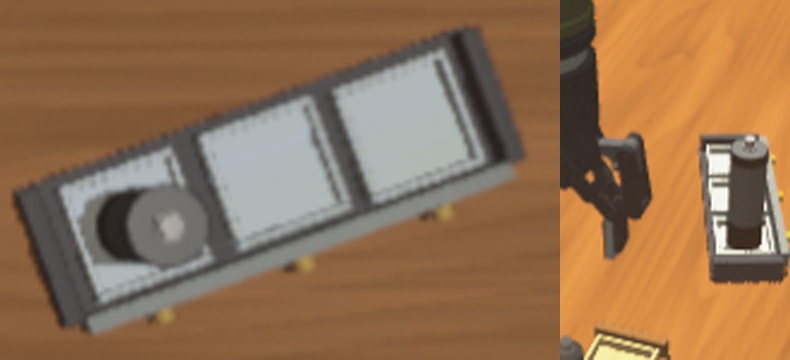

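The long tube stands upright in test_left, with its top disc at crop (168,226). I'll check its position numerically.

Run:
```python
from h import *
s=pickle.load(open("s2.pkl","rb"))["top"]
print(onz(s,168.5/4-.5+350,226.5/4-.5+175,.146), onz(s,174.5/4-.5+350,225.5/4-.5+175,.158))
```

```text
[ 0.49325726 -0.13998759  0.146     ] [ 0.49377014 -0.14116432  0.158     ]
```

Call:
{"method": "arm_command", "body": {
  "series": [
    [[0, 0, -0.03], 0, 1],
    [[0, 0, -0.06], 0, 1],
    [[0, 0, -0.09], 0, 1],
    [[0, 0, -0.12], 0, 1],
    [[0, 0, -0.138], 0, 1],
    [[0, 0, -0.1435], 0, 1],
    [[0, 0, -0.1435], 0, 1],
    [[0, 0, -0.1435], 0, 1],
    [[0, 0, -0.1435], 0, -1],
    [[0, 0, -0.1435], 0, -1],
    [[0, 0, -0.1435], 0, -1],
    [[0, 0, -0.1435], 0, -1],
    [[0, 0, -0.1435], 0, -1],
    [[0, 0, -0.1435], 0, -1],
    [[0, 0, -0.1435], 0, -1],
    [[0, 0, -0.1435], 0, -1],
    [[0, 0, -0.1435], 0, -1]
  ]
}}

```text
time_s: 9.9
ee_pos: [0.5703, 0.1959, 0.0884]
eef_rot: [3.14, -0.0, 1.571]
force: [1.0, 0.6, 5.0]
opening: 0.311
finger_force: 58.7
```

The long tube is within 1 mm of the test_left centre, and the flask is gripped at its neck. I'll lift it above everything and carry it to the middle pocket.

Call:
{"method": "arm_command", "body": {
  "series": [
    [[0, 0, 0.02], 0, -1],
    [[0, 0, 0.05], 0, -1],
    [[0, 0, 0.085], 0, -1],
    [[0, 0, 0.12], 0, -1],
    [[0, 0, 0.15], 0, -1],
    [[0, -0.01, 0.17], 0, -1],
    [[-0.004, -0.035, 0.17], 0, -1],
    [[-0.008, -0.07, 0.17], 0, -1],
    [[-0.012, -0.105, 0.17], 0, -1],
    [[-0.016, -0.14, 0.17], 0, -1],
    [[-0.02, -0.175, 0.17], 0, -1],
    [[-0.024, -0.21, 0.17], 0, -1],
    [[-0.028, -0.245, 0.17], 0, -1],
    [[-0.032, -0.28, 0.17], 0, -1],
    [[-0.036, -0.315, 0.17], 0, -1],
    [[-0.04, -0.35, 0.17], 0, -1],
    [[-0.043, -0.38, 0.17], 0, -1],
    [[-0.046, -0.4, 0.17], 0, -1],
    [[-0.047, -0.41, 0.17], 0, -1],
    [[-0.047, -0.414, 0.17], 0, -1]
  ]
}}

```text
time_s: 11.9
ee_pos: [0.5219, -0.2187, 0.2567]
eef_rot: [-3.14, -0.001, 1.569]
force: [-0.1, 0.5, -3.1]
opening: 0.31
finger_force: 59.8
```

Call:
{"method": "arm_command", "body": {
  "series": [
    [[0, 0, 0], 0, -1],
    [[0, 0, 0], 0, -1],
    [[0, 0, -0.03], 0, -1],
    [[0, 0, -0.065], 0, -1],
    [[0, 0, -0.1], 0, -1],
    [[0, 0, -0.135], 0, -1],
    [[0, 0, -0.16], 0, -1],
    [[0, 0, -0.168], 0, -1],
    [[0, 0, -0.169], 0, -1],
    [[0, 0, -0.169], 0, -1],
    [[0, 0, -0.169], 0, -1]
  ]
}}

```text
time_s: 13.0
ee_pos: [0.5236, -0.2182, 0.0897]
eef_rot: [3.14, 0.001, 1.571]
force: [-0.0, 0.5, -3.1]
opening: 0.315
finger_force: 59.8
```

Call:
{"method": "arm_command", "body": {
  "series": [
    [[0, 0, -0.0015], 0, -1],
    [[0, 0, -0.0015], 0, -1],
    [[0, 0, -0.0015], 0, -0.2],
    [[0, 0, -0.0015], 0, 0.3],
    [[0, 0, -0.0015], 0, 0.5],
    [[0, 0, -0.0015], 0, 0.5],
    [[0, 0, -0.0015], 0, 0.5],
    [[0, 0, 0.02], 0, 0.5],
    [[0, 0, 0.05], 0, 0.5],
    [[0, 0, 0.085], 0, 0.5],
    [[0, 0, 0.12], 0, 1],
    [[0, 0, 0.142], 0, 1],
    [[0, 0, 0.142], 0, 1]
  ]
}}

```text
time_s: 14.3
ee_pos: [0.525, -0.2194, 0.2348]
eef_rot: [3.134, 0.004, 1.571]
force: [0.2, -0.3, -0.4]
opening: 1.001
finger_force: 0.0
```

Call:
{"method": "arm_command", "body": {
  "series": [
    [[0.002, 0.02, 0], 0, 1],
    [[0.006, 0.055, 0], 0, 1],
    [[0.009, 0.09, 0], 0, 1],
    [[0.012, 0.125, 0], 0, 1],
    [[0.016, 0.16, 0], 0, 1],
    [[0.019, 0.195, 0], 0, 1],
    [[0.022, 0.23, 0], 0, 1],
    [[0.026, 0.265, 0], 0, 1],
    [[0.029, 0.3, 0], 0, 1],
    [[0.032, 0.335, 0], 0, 1],
    [[0.036, 0.37, 0], 0, 1],
    [[0.039, 0.405, 0], 0, 1],
    [[0.042, 0.44, 0], 0, 1],
    [[0.046, 0.47, 0], 0, 1],
    [[0.048, 0.49, 0], 0, 1],
    [[0.048, 0.4975, 0], 0, 1],
    [[0.048, 0.4975, 0], 0, 1],
    [[0.048, 0.4975, 0], 0, 1]
  ]
}}

```text
time_s: 16.1
ee_pos: [0.5704, 0.278, 0.2304]
eef_rot: [-3.141, 0.001, 1.57]
force: [0.1, -0.2, 0.4]
opening: 1.003
finger_force: 0.0
```

Run:
```python
from station import eyes
import cv2,pickle,numpy as np
d={n:eyes.snapshot(n) for n in("side","top")}
pickle.dump(d,open("s3.pkl","wb"))
a=cv2.resize(d["top"]["pixels"][175:265,350:490,::-1],None,fx=4,fy=4,interpolation=cv2.INTER_CUBIC)
b=cv2.resize(d["side"]["pixels"][90:240,304:400,::-1],(230,360),interpolation=cv2.INTER_CUBIC)
cv2.imwrite("pics/t3.png",np.hstack([a,b]))
```

```text
(no output)
```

View pics/t3.png

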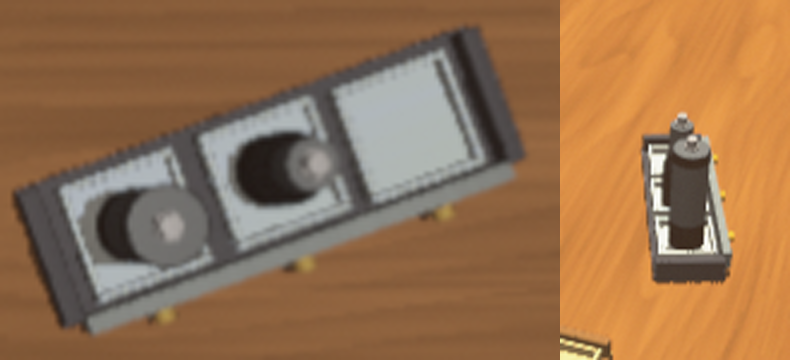

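The flask stands upright and central in the middle pocket, stub at crop (316,161). Now the short tube, with the fingers partly open to stay clear of the look-alikes.

Call:
{"method": "arm_command", "body": {
  "series": [
    [[0, 0.0005, -0.03], 0, 0.6],
    [[0, 0.0005, -0.065], 0, 0.6],
    [[0, 0.0005, -0.1], 0, 0.6],
    [[0, 0.0005, -0.135], 0, 0.6],
    [[0, 0.0005, -0.16], 0, 0.6],
    [[0, 0.0005, -0.174], 0, 0.6],
    [[0, 0.0005, -0.176], 0, 0.6],
    [[0, 0.0005, -0.176], 0, 0.6],
    [[0, 0.0005, -0.176], 0, -1],
    [[0, 0.0005, -0.176], 0, -1],
    [[0, 0.0005, -0.176], 0, -1],
    [[0, 0.0005, -0.176], 0, -1],
    [[0, 0.0005, -0.176], 0, -1],
    [[0, 0.0005, -0.176], 0, -1],
    [[0, 0.0005, -0.176], 0, -1]
  ]
}}

```text
time_s: 17.7
ee_pos: [0.5719, 0.2802, 0.0567]
eef_rot: [3.138, -0.001, 1.571]
force: [-1.4, -0.5, 7.1]
opening: 0.478
finger_force: 60.6
```

Call:
{"method": "arm_command", "body": {
  "series": [
    [[0, 0, 0.02], 0, -1],
    [[0, 0, 0.05], 0, -1],
    [[0, 0, 0.085], 0, -1],
    [[0, 0, 0.12], 0, -1],
    [[0, 0, 0.15], 0, -1],
    [[0, -0.01, 0.175], 0, -1],
    [[-0.001, -0.035, 0.175], 0, -1],
    [[-0.003, -0.075, 0.175], 0, -1],
    [[-0.005, -0.115, 0.175], 0, -1],
    [[-0.006, -0.155, 0.175], 0, -1],
    [[-0.008, -0.195, 0.175], 0, -1],
    [[-0.009, -0.235, 0.175], 0, -1],
    [[-0.011, -0.275, 0.175], 0, -1],
    [[-0.013, -0.315, 0.175], 0, -1],
    [[-0.014, -0.355, 0.175], 0, -1],
    [[-0.016, -0.395, 0.175], 0, -1],
    [[-0.018, -0.435, 0.175], 0, -1],
    [[-0.019, -0.475, 0.175], 0, -1],
    [[-0.021, -0.51, 0.175], 0, -1],
    [[-0.022, -0.54, 0.175], 0, -1]
  ]
}}

```text
time_s: 19.7
ee_pos: [0.5478, -0.2621, 0.2294]
eef_rot: [-3.141, -0.0, 1.57]
force: [0.1, 0.4, -3.0]
opening: 0.481
finger_force: 61.2
```

Call:
{"method": "arm_command", "body": {
  "series": [
    [[-0.001, -0.02, 0], 0, -1],
    [[-0.001, -0.035, 0], 0, -1],
    [[-0.001, -0.035, 0], 0, -1],
    [[-0.001, -0.035, 0], 0, -1],
    [[-0.001, -0.035, -0.03], 0, -1],
    [[-0.001, -0.035, -0.065], 0, -1],
    [[-0.001, -0.035, -0.1], 0, -1],
    [[-0.001, -0.035, -0.135], 0, -1],
    [[-0.001, -0.035, -0.16], 0, -1],
    [[-0.001, -0.035, -0.172], 0, -1],
    [[-0.001, -0.035, -0.174], 0, -1],
    [[-0.001, -0.035, -0.1745], 0, -1],
    [[-0.001, -0.035, -0.1745], 0, -1]
  ]
}}

```text
time_s: 21.0
ee_pos: [0.5486, -0.2949, 0.0562]
eef_rot: [3.14, 0.001, 1.572]
force: [0.1, 0.1, -2.6]
opening: 0.476
finger_force: 61.8
```

Call:
{"method": "arm_command", "body": {
  "series": [
    [[0, 0, -0.001], 0, -1],
    [[0, 0, -0.001], 0, -1],
    [[0, 0, -0.001], 0, 0.2],
    [[0, 0, -0.001], 0, 0.5],
    [[0, 0, -0.001], 0, 0.5],
    [[0, 0, -0.001], 0, 0.5],
    [[0, 0, 0.02], 0, 0.5],
    [[0, 0, 0.05], 0, 0.5],
    [[0, 0, 0.085], 0, 0.5],
    [[0, 0, 0.12], 0, 0.5],
    [[0, 0, 0.155], 0, 0.5],
    [[0, 0, 0.18], 0, 0.5],
    [[0, 0.035, 0.18], 0, 0.5],
    [[0, 0.07, 0.18], 0, 0.5],
    [[0, 0.11, 0.18], 0, 0.5],
    [[0, 0.15, 0.18], 0, 0.5],
    [[0, 0.2, 0.18], 0, 0.5],
    [[0, 0.25, 0.18], 0, 0.5],
    [[0, 0.3, 0.18], 0, 0.5],
    [[0, 0.3, 0.18], 0, 0.5]
  ]
}}

```text
time_s: 23.0
ee_pos: [0.547, 0.0107, 0.2353]
eef_rot: [-3.141, -0.003, 1.577]
force: [0.1, -0.5, 0.4]
opening: 0.751
finger_force: 0.0
```

Run:
```python
from station import eyes
import cv2,pickle,numpy as np
d={n:eyes.snapshot(n) for n in("side","top")}
pickle.dump(d,open("s4.pkl","wb"))
a=cv2.resize(d["top"]["pixels"][175:265,350:490,::-1],None,fx=4,fy=4,interpolation=cv2.INTER_CUBIC)
b=cv2.resize(d["side"]["pixels"][90:240,304:400,::-1],(230,360),interpolation=cv2.INTER_CUBIC)
cv2.imwrite("pics/t4.png",np.hstack([a,b]))
```

```text
(no output)
```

View pics/t4.png

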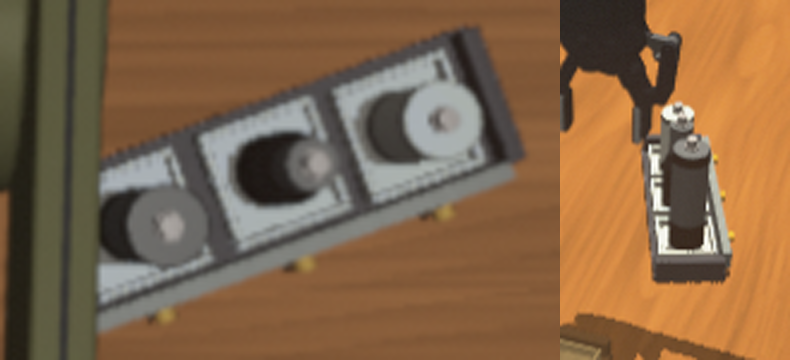

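The three tubes stand upright in their pockets: long (168,226), flask (314,161) and short (440,118) in the crop. I'll check the positions numerically and hand in if they hold.

Run:
```python
from h import *
from station import r
s=pickle.load(open("s4.pkl","rb"))["top"];ok=True
for u,v,z,c in((168,226,.146,(.494,-.1398)),(308,163,.126,(.5226,-.2188)),(441,119,.096,(.5478,-.2952))):
    X=onz(s,(u+.5)/4-.5+350,(v+.5)/4-.5+175,z);e=np.linalg.norm(X[:2]-c);ok&=e<.008;print(X.round(4),e.round(4))
if ok: print(r.job_done())
```

```text
[ 0.4933 -0.14    0.146 ] 0.0008
[ 0.5246 -0.2153  0.126 ] 0.0041
[ 0.548  -0.2932  0.096 ] 0.002
the job is handed in; nothing more can be done
None
```

All three tubes stand upright in the test rack in reverse order (long left, flask middle, short right), each measured within about 4 mm of its pocket centre, and the job is handed in after about 23 s; it returned no verdict.

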